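# Sweep the clay decorations into the bay

## Task

Clear the painting place: use your fingers to sweep the three small clay decorations (the rosette, the medallion and the square tile) across the brown paper into the three-sided wooden bay through its open side, until each one lies flat and wholly inside the bay, then move clear. Only push them along the table, never lift them, and leave the paint pot, the little mug and the jar of brushes where they stand.

Things in the scene. Friction and masses are not known exactly. Their poses are not given: they have to be found in the camera images.
- rosette: round clay decoration, beige disc 32 mm across and 12 mm thick with six raised red petals on top (1 mm), about 30 g, loose, lying flat on the table; origin at the centre of its underside
- medallion: round clay decoration, light blue disc 32 mm across and 12 mm thick with a cream and gold middle (1.6 mm raised), about 30 g, loose, lying flat on the table; origin at the centre of its underside
- tile: square clay decoration, cream, 28 by 28 mm and 12 mm thick with a red square and gold diamond on top (1 mm raised), about 30 g, loose, lying flat on the table at any yaw; origin at the centre of its underside, x and y along its sides
- bay: three-sided wooden bay, green floor level with the table (no sill), fixed at the robot's left. Inside 170 mm wide (its x -85 to 85), 110 mm deep (its y -55 to 55); walls 10 mm thick, 25 mm high at x = -85, x = 85 and y = 55; open at y = -55. Origin at the centre of the floor; its y axis points from the open side to the back wall, within 20 degrees of world +y
- bay_mouth (a point): middle of the bay's open side, at table height
- paint_pot: small white paint pot with a blue lid, 44 mm across and 39 mm tall, loose bystander standing on the robot's side of the work; origin at the centre of its underside
- mini_mug: small blue-grey mug, 48 mm across its rim and 45 mm tall with a handle on its own +y side, loose bystander standing beyond the work; origin at the centre of its underside
- brush_jar: glass jar 76 mm across and 95 mm tall with brushes reaching to about 165 mm height, loose bystander to the right of the work; origin at the centre of its underside

How it is judged:
At the end, for the whole second after the job is handed in: All three pieces lie flat (within 0.2 rad, underside under 6 mm up) and at rest inside the bay: between its walls, centres at least 13 mm in from the open side. The paint pot, mug and brush jar stand upright (0.2 rad) within 15 mm of where they began (x of rosette in the frame of bay between -0.085 and 0.085 m and y of rosette in the frame of bay between -0.042 and 0.055 m and height (world z) of each of rosette, medallion, tile below 0.006 m and angle between each of rosette, medallion, tile, paint_pot, mini_mug, brush_jar's own z axis and vertical below 0.2 rad and linear speed of each of rosette, medallion, tile below 0.01 m/s and x of medallion in the frame of bay between -0.085 and 0.085 m and y of medallion in the frame of bay between -0.042 and 0.055 m and x of tile in the frame of bay between -0.085 and 0.085 m and y of tile in the frame of bay between -0.042 and 0.055 m and distance of each of paint_pot, mini_mug, brush_jar from where it was at the start of the episode below 0.015 m); the robot touches nothing.
It fails at once if a clay piece is lifted off the table (underside centre over 18 mm up) (height (world z) of any of rosette, medallion, tile above 0.018 m).
It fails at once if the paint pot is shoved more than 15 mm or tipped by more than 0.3 rad (distance of paint_pot from where it was at the start of the episode above 0.015 m or angle between paint_pot's own z axis and vertical above 0.3 rad).
It fails at once if the mini mug is shoved more than 15 mm or tipped by more than 0.3 rad (distance of mini_mug from where it was at the start of the episode above 0.015 m or angle between mini_mug's own z axis and vertical above 0.3 rad).
It fails at once if the brush jar is shoved more than 15 mm or tipped by more than 0.3 rad (distance of brush_jar from where it was at the start of the episode above 0.015 m or angle between brush_jar's own z axis and vertical above 0.3 rad).
It also fails if it takes over 64 s, if anything falls off the work surface, if the arm or the gripper's body presses on something with over 40 N, if the wrist force passes 120 N, or if a joint passes its speed limit or range.

## Robot

A 7-joint arm with a two-finger parallel gripper is mounted at the origin on the work surface. World frame = base frame: x ahead of the robot, y to its left, z up, the work surface at z = 0. Lengths are in m, angles in rad, forces in N, time in s.
With the tool pointing down it reaches from about 0.4 to 0.85 m from the base axis. Payload 4.5 kg.
Tool frame: the origin (TCP) lies between the finger pads; the fingertips stand 11 mm ahead of it and the grasp point (between the pads) lies 8 mm behind it; z points along the fingers, y is the line along which they close (so a half turn about z gives the same grasp; the last joint's range is limited). The gripper opens to 88 mm and grips with 3 to 60 N. Pads are 18 mm wide; open, the fingers measure 123 mm over their backs; the gripper's body (75 mm by 187 mm) begins 45 mm behind the grasp point.
Start: joints at [-1.217, 0.689, -0.195, 1.565, 0.157, 0.902, -0.215], TCP at [0.196, 0.593, 0.25] pointing down, gripper open.
Joint ranges: [-3.01, 3.01], [-0.46, 2.08], [-1.47, 1.51], [0.13, 2.56], [-1, 4.14], [0.04, 2.09], [-2.66, 2.66]. Speed limits (rad/s): [2.57, 2.57, 3.14, 3.14, 3.14, 3.14, 3.14].

## Interface

Orientations are given as a rotation vector (axis times angle).
In Python, from cell import arm gives the robot as it stands. The module is installed in compiled form; this text tells all that it offers.
- The arm moves only by the tool step_arm, never from a script. Its argument "targets" is a list of rows, each an object with "fingers": the gripper's target within -1 to 1 (fully open at 1, half-way at 0, shut at -1); "travel": the shift along the tool's x, y, z in mm, a list of three; "dr": the turn, a rotation vector about the tool's x, y, z in rad, a list of three. In form: [{"fingers": fingers, "travel": [tx, ty, tz], "dr": [ax, ay, az]}, ...]. A call has exactly 10 rows; each row shifts and turns the commanded pose from where the row before left it, along the tool's axes as they then stand; what a row does not reach is not made up. A row lasts 1/12 s, in which the tool goes at most 41.7 mm and 7.16 degrees, less where a joint would pass 70% of its speed; a pose out of reach is approached as far as the arm can. A call with a gripper value outside its range is refused whole. The fingers move at their own pace and stop on an object; the grip force is fixed at half the most. Time passes only in rows, so rows that do not move let the fingers close, or fill a call up. It gives the time, the measured TCP pose, the force, the opening and the grip force at its end, in the units of the state.
- arm.read_state(): the state, without advancing time (a new reading comes with each control period).
- arm.snapshot(name): name is "scene" or "top"; returns a dict with "frame" (420x560x3 uint8, blue, green, red), "z_map" (420x560 float32, m along the optical axis (not along the pixel's ray), 0 where there is no reading), "fx", "fy", "cx", "cy" (pixels), "dist" ([k1, k2, p1, p2, k3] as OpenCV has them; the pictures are not rectified), "origin" and "orientation" of the camera in the world. Camera axes: x right, y up, looking along -z (the intrinsics and any distortion apply to the point x, -y, -z); pixel columns grow to the right and rows downward; lengths in m; the calibration is good to about 2 mm. A picture is of the moment at which its call begins.
- arm.sign_off(): hands the job in; it is judged then, once.
The state is a dict: "time": time; "joint_pos": joint angles; "joint_velocities": joint speeds; "joint_efforts": joint torques, N m; "position": TCP position; "eef_rot": TCP orientation; "contact_force": force on the tool from outside, world axes, zero at the start; "moment": the same for the moment, N m; "finger_gap": finger opening in m; "gripper_force": force on a finger pad.
Only numpy, scipy, OpenCV 4.12 (cv2) and the standard library are available. Lean on these libraries where they do the work, as an engineer would, in place of code of your own. Each camera call takes 0.05 s, during which the arm holds its last target. There are 200 camera calls.

## Working session

There is one attempt and no reset: what is moved stays moved. The work goes in short steps, Python scripts to look and compute and a tool call to move; the robot and the scene stay as the last step left them, time stands still between calls to the robot, and variables do not carry over. Pictures are saved under pics/ and viewed, at most 10 in all, crops included, and the job is handed in when it is done.

Besides the shell and the picture viewer there is one more tool, called after "Call:" by a JSON object that holds its "method" and its "body". step_arm: Moves the arm, as the interface text tells. Its arguments: {"type":"object","properties":{"targets":{"type":"array","items":{"type":"object","properties":{"fingers":{"type":"number"},"travel":{"type":"array","items":{"type":"number"}},"dr":{"type":"array","items":{"type":"number"}}}}}},"required":["targets"]}

```bash
mkdir -p pics; cat > h.py <<'E'
import numpy as np, cv2
from scipy.spatial.transform import Rotation as R
from cell import arm
def cam(s):
    o=np.array(s["orientation"],float)
    M=o if o.shape==(3,3) else (R.from_rotvec(o).as_matrix() if o.size==3 else R.from_quat(o).as_matrix())
    return M,np.array(s["origin"]),np.array([[s["fx"],0,s["cx"]],[0,s["fy"],s["cy"]],[0,0,1.]]),np.array(s["dist"],float)
def px2w(s,uv,z):
    M,o,K,d=cam(s)
    p=cv2.undistortPoints(np.array(uv,float).reshape(-1,1,2),K,d).reshape(-1,2)
    ray=np.c_[p[:,0],-p[:,1],-np.ones(len(p))]@M.T
    t=(z-o[2])/ray[:,2]
    return o+ray*t[:,None]
E
python3 - <<'E'
from h import *
for n in("top","scene"):
    s=arm.snapshot(n); cv2.imwrite(f"pics/{n}0.png",s["frame"]); print(n,s["origin"],s["orientation"],s["fx"],s["dist"])
st=arm.read_state(); print(st["position"],st["eef_rot"],st["finger_gap"],st["time"]); print(R.from_rotvec(st["eef_rot"]).as_matrix().round(3))
E
```

```text
top [ 0.39801379 -0.09334582  0.96829523] [ 0.16031882 -0.15746471 -1.55956874] 474.9395622368764 [0.03886624 0.         0.         0.         0.        ]
scene [ 1.04436936 -0.55505301  0.73663916] [0.70843251 0.30645518 0.74410217] 394.09791457870847 [-0.07694601  0.          0.          0.          0.        ]
[0.1963678  0.59276377 0.24899604] [-5.00053931e-01 -3.10142399e+00  2.61580182e-03] 0.08832999108199162 0.1
[[-0.949  0.314 -0.   ]
 [ 0.314  0.949 -0.002]
 [-0.    -0.002 -1.   ]]
```

View pics/top0.png

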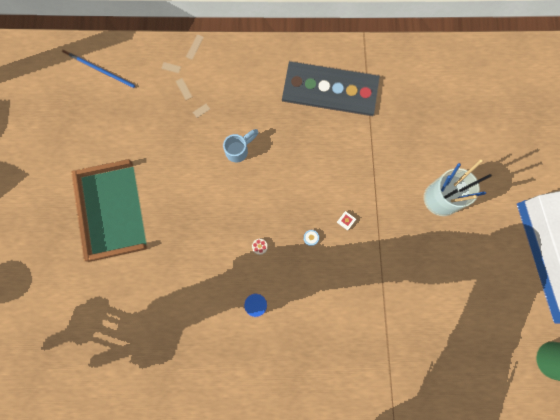

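View pics/scene0.png

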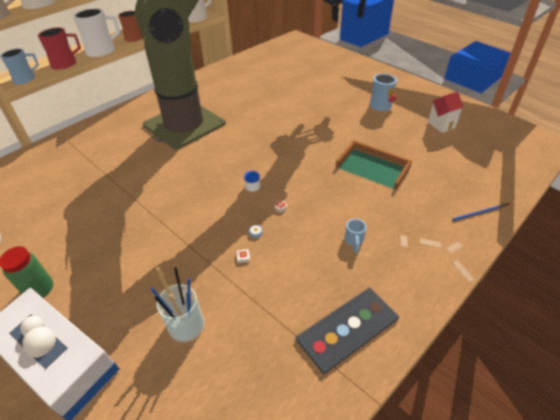

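The top view shows the rosette at (259,246), medallion (312,237), tile (347,220), pot (255,305), mug (236,148) and jar (445,195). The bay spans columns 75–145 and opens to the right.

```bash
python3 - <<'E'
from h import *
s=arm.snapshot("top"); f=s["frame"]
c=cv2.resize(f[140:320,65:265],None,fx=4,fy=4,interpolation=cv2.INTER_CUBIC)[:600]; cv2.imwrite("pics/c1.png",c[:600,:800])
for n,uv,z in [("ros",(259,246),.013),("med",(312,237),.013),("tile",(347,220),.013),("pot",(255,305),.039),("mug rim",(235,148),.045),("jar rim",(459,187),.095)]:
    print(n,px2w(s,uv,z).round(4))
E
```

```text
ros [[ 0.5148 -0.0522  0.013 ]]
med [[ 0.5336 -0.1594  0.013 ]]
tile [[ 0.569  -0.2311  0.013 ]]
pot [[ 0.3983 -0.0473  0.039 ]]
mug rim [[ 0.7109 -0.002   0.045 ]]
jar rim [[ 0.6187 -0.4309  0.095 ]]
```

View pics/c1.png

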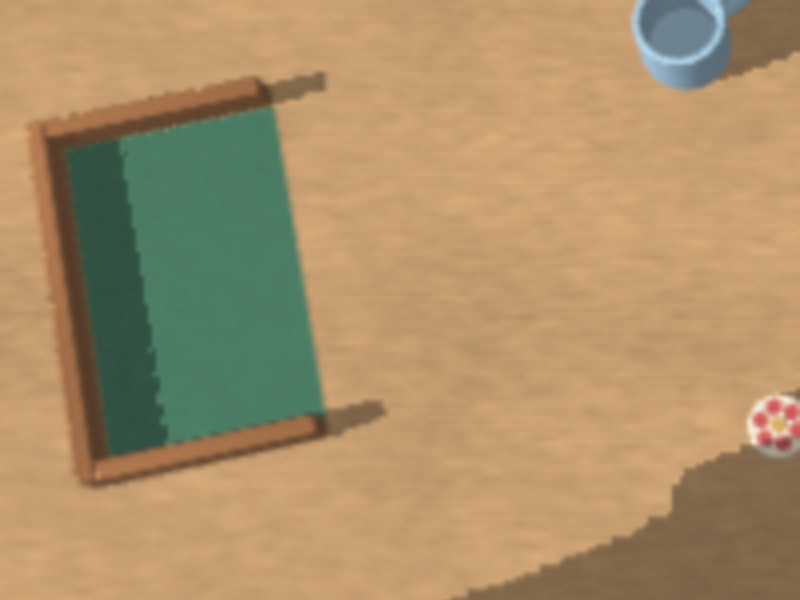

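The crop shows the bay floor with mouth corners at about (273,108) and (324,412), and the back at (66,150) and (107,457). The mouth is clear.

```bash
python3 - <<'E'
from h import *
s=arm.snapshot("top")
P=lambda u,v,z:px2w(s,(65+u/4,140+v/4),z)[0]
a=P(273,108,0);b=P(322,414,.025);c=P(66,150,0);d=P(107,457,.025)
print(a,b,c,d)
m=(a+b)/2; w=a-b; ax=w[:2]/np.linalg.norm(w[:2]); print("w",np.linalg.norm(w[:2]))
ay=np.array([-ax[1],ax[0]]); back=((c+d)/2)[:2]; print("mouth",m[:2],"xaxis",ax,"y",ay,"depth",(back-m[:2])@ay, "yaw",np.degrees(np.arctan2(ax[1],ax[0])))
# tile and piece centroid by depth
M,o,K,di=cam(s); 
E
```

```text
[6.82663808e-01 2.15960473e-01 1.11022302e-16] [0.51729696 0.17319302 0.025     ] [0.65900344 0.32203528 0.        ] [0.49559811 0.27734883 0.025     ]
w 0.17080763697532814
mouth [0.59998038 0.19457675] xaxis [0.96814668 0.2503837 ] y [-0.2503837   0.96814668] depth 0.10744564305959792 yaw 14.500218748962979
```

```bash
cat >> h.py <<'E'
MO=np.array([.600,.1946]);AX=np.array([.9681,.2504]);AY=np.array([-.2504,.9681])
def push(p,bx,by,stand):
    "unit direction, angle, start TCP xy, distance piece->slot"
    e=MO+bx*AX+by*AY; v=e-np.array(p); L=np.hypot(*v); u=v/L
    return u,np.degrees(np.arctan2(u[1],u[0])),np.array(p)-u*stand,L,e
def plan(wps,pose=None):
    "wps: (xyz, x-axis angle deg, rows); prints rows travel mm / dr z"
    st=arm.read_state(); p=np.array(st["position"]); X=R.from_rotvec(st["eef_rot"]).as_matrix()[:,0]
    a=np.arctan2(X[1],X[0])
    for q,ang,n in wps:
        da=(np.radians(ang)-a+np.pi)%(2*np.pi)-np.pi; d=(np.array(q)-p)/n
        for i in range(n):
            x=np.array([np.cos(a),np.sin(a)]);y=np.array([np.sin(a),-np.cos(a)])
            print([round(1e3*k,1) for k in (d[:2]@x,d[:2]@y,-d[2])],"dr",round(-da/n,4))
            a+=da/n;p=p+d
E
python3 - <<'E'
from h import *
for n,p,bx,s in (("ros",(.5148,-.0522),.058,.05),("med",(.5336,-.1594),.012,.05),("tile",(.569,-.2311),-.036,.05)): print(n,push(p,bx,.045,s))
u,a,q,L,e=push((.5148,-.0522),.058,.045,.05)
plan([([*q,.12],a,20)])
E
```

```text
ros (array([0.39242945, 0.91978211]), np.float64(66.89424844833678), array([ 0.49517853, -0.09818911]), np.float64(0.3314781807337099), array([0.6448818, 0.2526877]))
med (array([0.1643694 , 0.98639886]), np.float64(80.53939655054342), array([ 0.52538153, -0.20871994]), np.float64(0.4060926246598552), array([0.6003492, 0.2411693]))
tile (array([-0.03283312,  0.99946085]), np.float64(91.88153754440516), array([ 0.57064166, -0.28107304]), np.float64(0.4604983787747466), array([0.5538804, 0.2291501]))
[np.float64(-25.0), np.float64(-28.1), np.float64(6.5)] dr 0.0827
[np.float64(-27.3), np.float64(-25.9), np.float64(6.5)] dr 0.0827
[np.float64(-29.3), np.float64(-23.6), np.float64(6.5)] dr 0.0827
[np.float64(-31.2), np.float64(-21.1), np.float64(6.5)] dr 0.0827
[np.float64(-32.8), np.float64(-18.5), np.float64(6.5)] dr 0.0827
[np.float64(-34.2), np.float64(-15.7), np.float64(6.5)] dr 0.0827
[np.float64(-35.4), np.float64(-12.8), np.float64(6.5)] dr 0.0827
[np.float64(-36.3), np.float64(-9.8), np.float64(6.5)] dr 0.0827
[np.float64(-37.0), np.float64(-6.8), np.float64(6.5)] dr 0.0827
[np.float64(-37.5), np.float64(-3.7), np.float64(6.5)] dr 0.0827
[np.float64(-37.6), np.float64(-0.6), np.float64(6.5)] dr 0.0827
[np.float64(-37.6), np.float64(2.5), np.float64(6.5)] dr 0.0827
[np.float64(-37.2), np.float64(5.6), np.float64(6.5)] dr 0.0827
[np.float64(-36.6), np.float64(8.7), np.float64(6.5)] dr 0.0827
[np.float64(-35.8), np.float64(11.7), np.float64(6.5)] dr 0.0827
[np.float64(-34.7), np.float64(14.6), np.float64(6.5)] dr 0.0827
[np.float64(-33.4), np.float64(17.4), np.float64(6.5)] dr 0.0827
[np.float64(-31.8), np.float64(20.1), np.float64(6.5)] dr 0.0827
[np.float64(-30.1), np.float64(22.7), np.float64(6.5)] dr 0.0827
[np.float64(-28.1), np.float64(25.1), np.float64(6.5)] dr 0.0827
```

Call:
{"method": "step_arm", "body": {"targets": [{"fingers": -0.55,"travel": [-25,-28,6.5],"dr": [0,0,0.083]},{"fingers": -0.55,"travel": [-27,-26,6.5],"dr": [0,0,0.083]},{"fingers": -0.55,"travel": [-29,-23.5,6.5],"dr": [0,0,0.083]},{"fingers": -0.55,"travel": [-31,-21,6.5],"dr": [0,0,0.083]},{"fingers": -0.55,"travel": [-33,-18.5,6.5],"dr": [0,0,0.083]},{"fingers": -0.55,"travel": [-34,-15.5,6.5],"dr": [0,0,0.083]},{"fingers": -0.55,"travel": [-35.5,-13,6.5],"dr": [0,0,0.083]},{"fingers": -0.55,"travel": [-36.5,-10,6.5],"dr": [0,0,0.083]},{"fingers": -0.55,"travel": [-37,-7,6.5],"dr": [0,0,0.083]},{"fingers": -0.55,"travel": [-37.5,-3.5,6.5],"dr": [0,0,0.083]}]}}

```text
time: 1.03
position: [0.3451, 0.2464, 0.1846]
eef_rot: [1.713, 2.633, 0.001]
contact_force: [0.7, 0.3, -0.3]
finger_gap: 0.0237
gripper_force: 0.0
```

Call:
{"method": "step_arm", "body": {"targets": [{"fingers": -0.55,"travel": [-37.5,-0.5,6.5],"dr": [0,0,0.083]},{"fingers": -0.55,"travel": [-37.5,2.5,6.5],"dr": [0,0,0.083]},{"fingers": -0.55,"travel": [-37,5.5,6.5],"dr": [0,0,0.083]},{"fingers": -0.55,"travel": [-36.5,8.5,6.5],"dr": [0,0,0.083]},{"fingers": -0.55,"travel": [-36,11.5,6.5],"dr": [0,0,0.083]},{"fingers": -0.55,"travel": [-34.5,14.5,6.5],"dr": [0,0,0.083]},{"fingers": -0.55,"travel": [-33.5,17.5,6.5],"dr": [0,0,0.083]},{"fingers": -0.55,"travel": [-32,20,6.5],"dr": [0,0,0.083]},{"fingers": -0.55,"travel": [-30,22.5,6.5],"dr": [0,0,0.083]},{"fingers": -0.55,"travel": [-28,25,6.5],"dr": [0,0,0.083]}]}}

```text
time: 1.87
position: [0.4924, -0.0998, 0.1193]
eef_rot: [-2.63, -1.718, -0.0]
contact_force: [0.4, -0.2, 0.5]
finger_gap: 0.0195
gripper_force: 0.0
```

```bash
python3 - <<'E'
from h import *
st=arm.read_state(); print(st["position"],st["finger_gap"],st["time"],st["joint_pos"])
u,a,q,L,e=push((.5148,-.0522),.058,.045,.05)
plan([([*q,.015],a,4)])
s=arm.snapshot("scene"); cv2.imwrite("pics/s1.png",cv2.resize(s["frame"][120:320,160:420],None,fx=3,fy=3,interpolation=cv2.INTER_CUBIC))
E
```

```text
[ 0.49237797 -0.09975782  0.11930121] 0.019488581214577173 1.8667 [ 0.08485186  0.75174263  0.038454    2.04901089 -0.07952153  0.34221722
 -0.22536022]
[np.float64(0.6), np.float64(0.5), np.float64(26.1)] dr -0.0025
[np.float64(0.6), np.float64(0.5), np.float64(26.1)] dr -0.0025
[np.float64(0.6), np.float64(0.5), np.float64(26.1)] dr -0.0025
[np.float64(0.6), np.float64(0.5), np.float64(26.1)] dr -0.0025
```

View pics/s1.png

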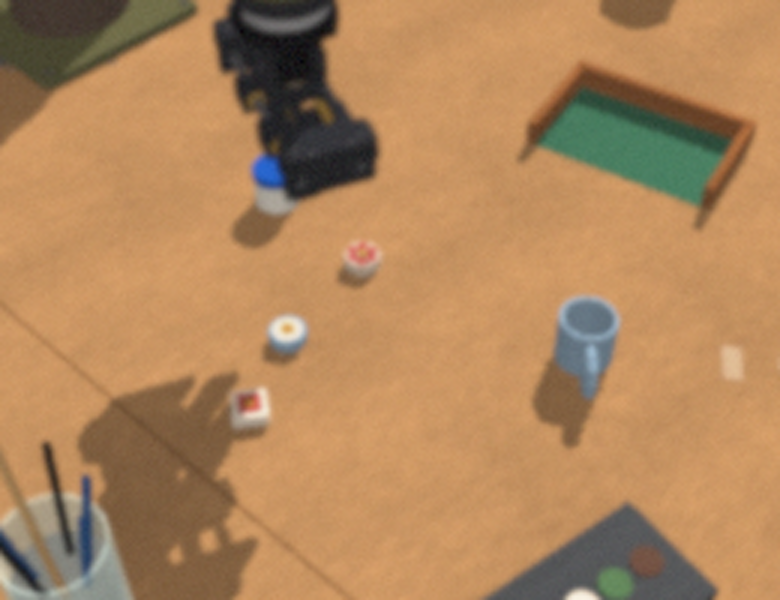

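The view shows the rosette at (362,258), medallion (287,333) and tile (249,408) in the crop. The gripper is above the pot in this perspective, with fingers not clearly visible. I'll check by projecting the TCP.

```bash
python3 - <<'E'
from h import *
s=arm.snapshot("scene"); M,o,K,d=cam(s)
def proj(P):
    c=(np.array(P)-o)@M; c=c*[1,-1,-1]
    return cv2.projectPoints(c.reshape(1,3),np.zeros(3),np.zeros(3),K,d)[0].ravel()
for P in ([.4924,-.0998,.1193],[.4924,-.0998,.108],[.515,-.052,.013],[.534,-.159,.013],[.569,-.231,.013]):
    q=proj(P); print(P,q.round(1),"crop",((q-[160,120])*3).round())
E
```

```text
[0.4924, -0.0998, 0.1193] [258.7 177.9] crop [296. 174.]
[0.4924, -0.0998, 0.108] [258.9 181.5] crop [297. 185.]
[0.515, -0.052, 0.013] [280.4 204.2] crop [361. 253.]
[0.534, -0.159, 0.013] [254.8 230. ] crop [284. 330.]
[0.569, -0.231, 0.013] [241.9 254.4] crop [246. 403.]
```

Call:
{"method": "step_arm", "body": {"targets": [{"fingers": -0.55,"travel": [0.5,0.5,26],"dr": [0,0,-0.0025]},{"fingers": -0.55,"travel": [0.5,0.5,26],"dr": [0,0,-0.0025]},{"fingers": -0.55,"travel": [0.5,0.5,26],"dr": [0,0,-0.0025]},{"fingers": -0.55,"travel": [0.5,0.5,26],"dr": [0,0,-0.0025]},{"fingers": -0.55,"travel": [0,0,0],"dr": [0,0,0]},{"fingers": -0.55,"travel": [10,0,0],"dr": [0,0,0]},{"fingers": -0.55,"travel": [10,0,0],"dr": [0,0,0]},{"fingers": -0.55,"travel": [8,0,0],"dr": [0,0,0]},{"fingers": -0.55,"travel": [8,0,0],"dr": [0,0,0]},{"fingers": -0.55,"travel": [10,0,0],"dr": [0,0,0]}]}}

```text
time: 2.8
position: [0.5129, -0.0533, 0.0162]
eef_rot: [2.617, 1.738, 0.001]
contact_force: [0.2, -0.7, -0.2]
finger_gap: 0.0193
gripper_force: 0.1
```

Call:
{"method": "step_arm", "body": {"targets": [{"fingers": -0.55,"travel": [10,0,0],"dr": [0,0,0]},{"fingers": -0.55,"travel": [10,0,0],"dr": [0,0,0]},{"fingers": -0.55,"travel": [10,0,0],"dr": [0,0,0]},{"fingers": -0.55,"travel": [10,0,0],"dr": [0,0,0]},{"fingers": -0.55,"travel": [10,0,0],"dr": [0,0,0]},{"fingers": -0.55,"travel": [10,0,0],"dr": [0,0,0]},{"fingers": -0.55,"travel": [10,0,0],"dr": [0,0,0]},{"fingers": -0.55,"travel": [10,0,0],"dr": [0,0,0]},{"fingers": -0.55,"travel": [10,0,0],"dr": [0,0,0]},{"fingers": -0.55,"travel": [10,0,0],"dr": [0,0,0]}]}}

```text
time: 3.63
position: [0.5516, 0.0386, 0.0157]
eef_rot: [-2.618, -1.737, 0.0]
contact_force: [0.2, -1.0, 0.8]
finger_gap: 0.02
gripper_force: 0.3
```

```bash
python3 - <<'E'
from h import *
s=arm.snapshot("scene"); cv2.imwrite("pics/s2.png",cv2.resize(s["frame"][120:320,160:420],None,fx=3,fy=3,interpolation=cv2.INTER_CUBIC))
u,a,q,L,e=push((.5148,-.0522),.058,.045,.05)
plan([([*(e-u*.0215),.015],a,20)])
E
```

```text
[np.float64(10.4), np.float64(0.2), np.float64(0.0)] dr 0.0004
[np.float64(10.4), np.float64(0.2), np.float64(0.0)] dr 0.0004
[np.float64(10.4), np.float64(0.2), np.float64(0.0)] dr 0.0004
[np.float64(10.4), np.float64(0.2), np.float64(0.0)] dr 0.0004
[np.float64(10.4), np.float64(0.2), np.float64(0.0)] dr 0.0004
[np.float64(10.4), np.float64(0.2), np.float64(0.0)] dr 0.0004
[np.float64(10.4), np.float64(0.2), np.float64(0.0)] dr 0.0004
[np.float64(10.4), np.float64(0.1), np.float64(0.0)] dr 0.0004
[np.float64(10.4), np.float64(0.1), np.float64(0.0)] dr 0.0004
[np.float64(10.4), np.float64(0.1), np.float64(0.0)] dr 0.0004
[np.float64(10.4), np.float64(0.1), np.float64(0.0)] dr 0.0004
[np.float64(10.4), np.float64(0.1), np.float64(0.0)] dr 0.0004
[np.float64(10.4), np.float64(0.1), np.float64(0.0)] dr 0.0004
[np.float64(10.4), np.float64(0.1), np.float64(0.0)] dr 0.0004
[np.float64(10.4), np.float64(0.1), np.float64(0.0)] dr 0.0004
[np.float64(10.4), np.float64(0.1), np.float64(0.0)] dr 0.0004
[np.float64(10.4), np.float64(0.1), np.float64(0.0)] dr 0.0004
[np.float64(10.4), np.float64(0.1), np.float64(0.0)] dr 0.0004
[np.float64(10.4), np.float64(0.1), np.float64(0.0)] dr 0.0004
[np.float64(10.4), np.float64(0.1), np.float64(0.0)] dr 0.0004
```

View pics/s2.png

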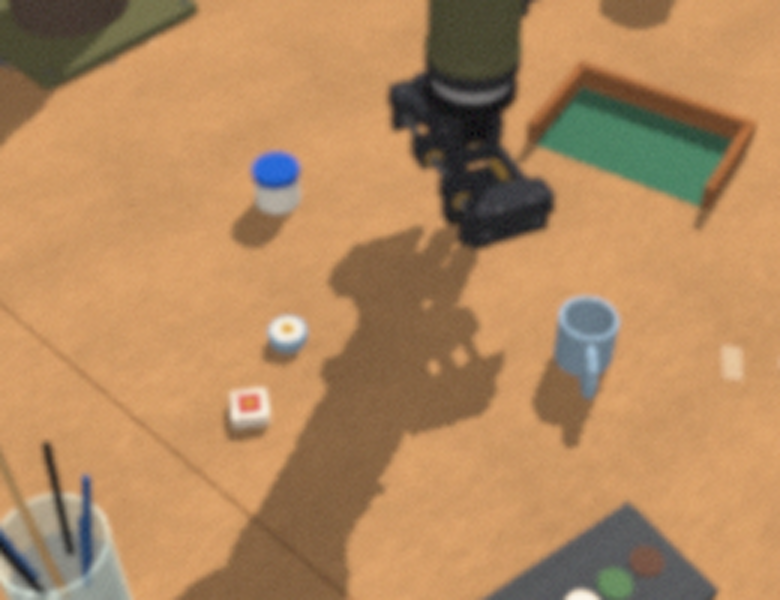

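The rosette is no longer at (362,258). It is being pushed and is hidden by the gripper at (480,210). The other pieces are undisturbed, so I continue.

Call:
{"method": "step_arm", "body": {"targets": [{"fingers": -0.55,"travel": [10.5,0.1,0],"dr": [0,0,0]},{"fingers": -0.55,"travel": [10.5,0.1,0],"dr": [0,0,0]},{"fingers": -0.55,"travel": [10.5,0.1,0],"dr": [0,0,0]},{"fingers": -0.55,"travel": [10.5,0.1,0],"dr": [0,0,0]},{"fingers": -0.55,"travel": [10.5,0.1,0],"dr": [0,0,0]},{"fingers": -0.55,"travel": [10.5,0.1,0],"dr": [0,0,0]},{"fingers": -0.55,"travel": [10.5,0.1,0],"dr": [0,0,0]},{"fingers": -0.55,"travel": [10.5,0.1,0],"dr": [0,0,0]},{"fingers": -0.55,"travel": [10.5,0.1,0],"dr": [0,0,0]},{"fingers": -0.55,"travel": [10.5,0.1,0],"dr": [0,0,0]}]}}

```text
time: 4.52
position: [0.5933, 0.1351, 0.0157]
eef_rot: [-2.617, -1.737, 0.0]
contact_force: [-0.9, -0.3, -0.4]
finger_gap: 0.02
gripper_force: 0.1
```

Call:
{"method": "step_arm", "body": {"targets": [{"fingers": -0.55,"travel": [11,0.1,0],"dr": [0,0,0]},{"fingers": -0.55,"travel": [11,0.1,0],"dr": [0,0,0]},{"fingers": -0.55,"travel": [11,0.1,0],"dr": [0,0,0]},{"fingers": -0.55,"travel": [11,0.1,0],"dr": [0,0,0]},{"fingers": -0.55,"travel": [11,0.1,0],"dr": [0,0,0]},{"fingers": -0.55,"travel": [11,0.1,0],"dr": [0,0,0]},{"fingers": -0.55,"travel": [11,0.1,0],"dr": [0,0,0]},{"fingers": -0.55,"travel": [11,0.1,0],"dr": [0,0,0]},{"fingers": -0.55,"travel": [8,0.1,0],"dr": [0,0,0]},{"fingers": -0.55,"travel": [5,0,0],"dr": [0,0,0]}]}}

```text
time: 5.35
position: [0.6334, 0.2285, 0.0157]
eef_rot: [-2.616, -1.738, -0.001]
contact_force: [0.4, 0.3, 0.1]
finger_gap: 0.0196
gripper_force: 0.1
```

```bash
python3 - <<'E'
from h import *
st=arm.read_state(); p=st["position"]; print(p,st["time"])
u,a,q,L,e=push((.5336,-.1594),.012,.045,.05)
c=p-np.r_[np.cos(np.radians(66.9)),np.sin(np.radians(66.9)),0]*.035
plan([([*c[:2],.02],66.9,2),([*c[:2],.09],66.9,4)])
print()
E
```

```text
[0.63337143 0.22850315 0.01567385] 5.35
[np.float64(-17.5), np.float64(-0.1), np.float64(-2.2)] dr 0.0026
[np.float64(-17.5), np.float64(-0.0), np.float64(-2.2)] dr 0.0026
[np.float64(0.0), np.float64(0.0), np.float64(-17.5)] dr -0.0
[np.float64(0.0), np.float64(0.0), np.float64(-17.5)] dr -0.0
[np.float64(0.0), np.float64(0.0), np.float64(-17.5)] dr -0.0
[np.float64(0.0), np.float64(0.0), np.float64(-17.5)] dr -0.0
```

Back straight off, then rise.

Call:
{"method": "step_arm", "body": {"targets": [{"fingers": -0.55,"travel": [-8,0,0],"dr": [0,0,0]},{"fingers": -0.55,"travel": [-15,0,0],"dr": [0,0,0]},{"fingers": -0.55,"travel": [-20,0,0],"dr": [0,0,0]},{"fingers": -0.55,"travel": [-20,0,-15],"dr": [0,0,0]},{"fingers": -0.55,"travel": [-20,0,-25],"dr": [0,0,0]},{"fingers": -0.55,"travel": [-20,0,-25],"dr": [0,0,0]},{"fingers": -0.55,"travel": [-30,0,-20],"dr": [0,0,0]},{"fingers": -0.55,"travel": [-30,0,0],"dr": [0,0,0]},{"fingers": -0.55,"travel": [-30,0,0],"dr": [0,0,0]},{"fingers": -0.55,"travel": [-30,0,0],"dr": [0,0,0]}]}}

```text
time: 6.18
position: [0.5452, 0.0188, 0.1015]
eef_rot: [2.618, 1.735, 0.0]
contact_force: [0.0, -0.7, -0.7]
finger_gap: 0.0194
gripper_force: 0.0
```

```bash
python3 - <<'E'
from h import *
s=arm.snapshot("top"); cv2.imwrite("pics/t3.png",cv2.resize(s["frame"][120:320,60:360],None,fx=2.6667,fy=2.6667,interpolation=cv2.INTER_CUBIC))
u,a,q,L,e=push((.5336,-.1594),.012,.045,.05)
print(arm.read_state()["position"])
plan([([*q,.1],a,10),([*q,.015],a,4)])
E
```

```text
[0.54162987 0.0104416  0.10131882]
[np.float64(-20.8), np.float64(7.2), np.float64(0.1)] dr -0.0244
[np.float64(-20.9), np.float64(6.7), np.float64(0.1)] dr -0.0244
[np.float64(-21.1), np.float64(6.2), np.float64(0.1)] dr -0.0244
[np.float64(-21.2), np.float64(5.7), np.float64(0.1)] dr -0.0244
[np.float64(-21.4), np.float64(5.2), np.float64(0.1)] dr -0.0244
[np.float64(-21.5), np.float64(4.6), np.float64(0.1)] dr -0.0244
[np.float64(-21.6), np.float64(4.1), np.float64(0.1)] dr -0.0244
[np.float64(-21.7), np.float64(3.6), np.float64(0.1)] dr -0.0244
[np.float64(-21.8), np.float64(3.1), np.float64(0.1)] dr -0.0244
[np.float64(-21.8), np.float64(2.5), np.float64(0.1)] dr -0.0244
[np.float64(-0.0), np.float64(-0.0), np.float64(21.2)] dr 0.0
[np.float64(-0.0), np.float64(-0.0), np.float64(21.2)] dr 0.0
[np.float64(-0.0), np.float64(-0.0), np.float64(21.2)] dr 0.0
[np.float64(-0.0), np.float64(-0.0), np.float64(21.2)] dr 0.0
```

View pics/t3.png

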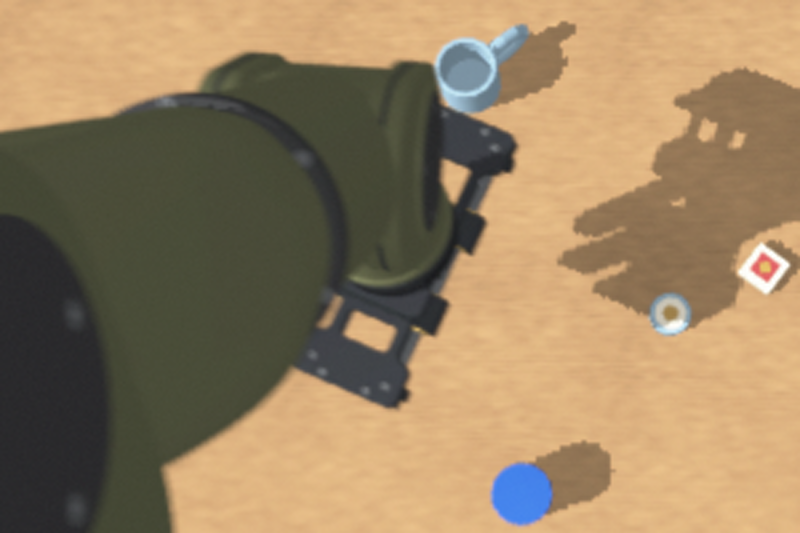

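The view shows the medallion at (670,313), the tile as a diamond at (764,268) and the pot and mug unmoved. The tile is close, so I use a shorter standoff.

```bash
python3 - <<'E'
from h import *
u,a,q,L,e=push((.5336,-.1594),.012,.045,.034)
print(a,q)
plan([([*q,.1],a,8)])
E
```

```text
80.53939655054342 [ 0.52801144 -0.19293756]
[np.float64(-24.0), np.float64(8.5), np.float64(0.2)] dr -0.0305
[np.float64(-24.3), np.float64(7.8), np.float64(0.2)] dr -0.0305
[np.float64(-24.5), np.float64(7.1), np.float64(0.2)] dr -0.0305
[np.float64(-24.7), np.float64(6.3), np.float64(0.2)] dr -0.0305
[np.float64(-24.9), np.float64(5.6), np.float64(0.2)] dr -0.0305
[np.float64(-25.0), np.float64(4.8), np.float64(0.2)] dr -0.0305
[np.float64(-25.2), np.float64(4.0), np.float64(0.2)] dr -0.0305
[np.float64(-25.3), np.float64(3.3), np.float64(0.2)] dr -0.0305
```

Call:
{"method": "step_arm", "body": {"targets": [{"fingers": -0.55,"travel": [-24,8.5,0],"dr": [0,0,-0.0305]},{"fingers": -0.55,"travel": [-24.3,7.8,0],"dr": [0,0,-0.0305]},{"fingers": -0.55,"travel": [-24.5,7.1,0],"dr": [0,0,-0.0305]},{"fingers": -0.55,"travel": [-24.7,6.3,0],"dr": [0,0,-0.0305]},{"fingers": -0.55,"travel": [-24.9,5.6,0],"dr": [0,0,-0.0305]},{"fingers": -0.55,"travel": [-25,4.8,0],"dr": [0,0,-0.0305]},{"fingers": -0.55,"travel": [-25.2,4,0],"dr": [0,0,-0.0305]},{"fingers": -0.55,"travel": [-25.3,3.3,0],"dr": [0,0,-0.0305]},{"fingers": -0.55,"travel": [0,0,0],"dr": [0,0,0]},{"fingers": -0.55,"travel": [0,0,0],"dr": [0,0,0]}]}}

```text
time: 7.07
position: [0.5333, -0.1851, 0.1007]
eef_rot: [2.392, 2.036, -0.002]
contact_force: [0.1, 0.3, 0.5]
finger_gap: 0.0197
gripper_force: 0.0
```

```bash
python3 - <<'E'
from h import *
u,a,q,L,e=push((.5336,-.1594),.012,.045,.034)
plan([([*q,.015],a,4)])
s=arm.snapshot("scene"); cv2.imwrite("pics/s4.png",cv2.resize(s["frame"][120:320,160:420],None,fx=3,fy=3,interpolation=cv2.INTER_CUBIC))
E
```

```text
[np.float64(-2.1), np.float64(-1.0), np.float64(21.4)] dr 0.0012
[np.float64(-2.1), np.float64(-1.0), np.float64(21.4)] dr 0.0012
[np.float64(-2.1), np.float64(-1.0), np.float64(21.4)] dr 0.0012
[np.float64(-2.1), np.float64(-1.0), np.float64(21.4)] dr 0.0012
```

View pics/s4.png

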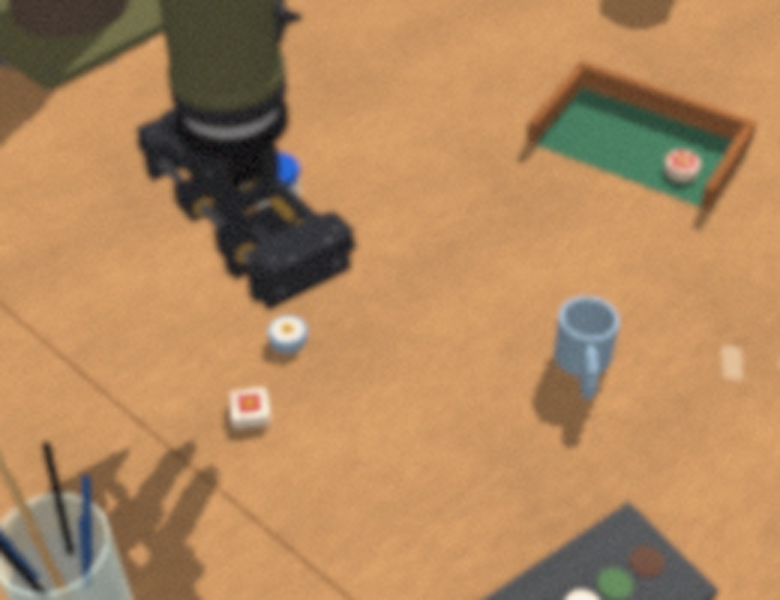

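The rosette lies in the bay at crop (683,165), and the medallion and tile are untouched.

Call:
{"method": "step_arm", "body": {"targets": [{"fingers": -0.55,"travel": [-2.1,-1,21.4],"dr": [0,0,0.001]},{"fingers": -0.55,"travel": [-2.1,-1,21.4],"dr": [0,0,0.001]},{"fingers": -0.55,"travel": [-2.1,-1,21.4],"dr": [0,0,0.001]},{"fingers": -0.55,"travel": [-2.1,-1,21.4],"dr": [0,0,0.001]},{"fingers": -0.55,"travel": [0,0,0],"dr": [0,0,0]},{"fingers": -0.55,"travel": [6,0,0],"dr": [0,0,0]},{"fingers": -0.55,"travel": [8,0,0],"dr": [0,0,0]},{"fingers": -0.55,"travel": [8,0,0],"dr": [0,0,0]},{"fingers": -0.55,"travel": [10,0,0],"dr": [0,0,0]},{"fingers": -0.55,"travel": [10,0,0],"dr": [0,0,0]}]}}

```text
time: 7.95
position: [0.5366, -0.1467, 0.0156]
eef_rot: [2.39, 2.039, 0.001]
contact_force: [0.2, -0.1, 0.7]
finger_gap: 0.0196
gripper_force: 0.1
```

```bash
python3 - <<'E'
from h import *
s=arm.snapshot("scene"); r=px2w(s,(160+683/3,120+162/3),.013)[0][:2]; print("ros bay(mouth) frame",(r-MO)@AX,(r-MO)@AY, "tcp",arm.read_state()["position"])
u,a,q,L,e=push((.5336,-.1594),.012,.045,.034)
plan([([*(e-u*.0215),.015],a,30)])
E
```

```text
ros bay(mouth) frame 0.05602220217083724 0.037613375970765695 tcp [ 0.53720389 -0.14365631  0.01550538]
[np.float64(12.3), np.float64(0.1), np.float64(0.0)] dr 0.0003
[np.float64(12.3), np.float64(0.1), np.float64(0.0)] dr 0.0003
[np.float64(12.3), np.float64(0.1), np.float64(0.0)] dr 0.0003
[np.float64(12.3), np.float64(0.1), np.float64(0.0)] dr 0.0003
[np.float64(12.3), np.float64(0.1), np.float64(0.0)] dr 0.0003
[np.float64(12.3), np.float64(0.1), np.float64(0.0)] dr 0.0003
[np.float64(12.3), np.float64(0.1), np.float64(0.0)] dr 0.0003
[np.float64(12.3), np.float64(0.1), np.float64(0.0)] dr 0.0003
[np.float64(12.3), np.float64(0.1), np.float64(0.0)] dr 0.0003
[np.float64(12.3), np.float64(0.1), np.float64(0.0)] dr 0.0003
[np.float64(12.3), np.float64(0.1), np.float64(0.0)] dr 0.0003
[np.float64(12.3), np.float64(0.0), np.float64(0.0)] dr 0.0003
[np.float64(12.3), np.float64(0.0), np.float64(0.0)] dr 0.0003
[np.float64(12.3), np.float64(0.0), np.float64(0.0)] dr 0.0003
[np.float64(12.3), np.float64(0.0), np.float64(0.0)] dr 0.0003
[np.float64(12.3), np.float64(0.0), np.float64(0.0)
[... 200 characters left out ...]

[np.float64(12.3), np.float64(0.0), np.float64(0.0)] dr 0.0003
[np.float64(12.3), np.float64(0.0), np.float64(0.0)] dr 0.0003
[np.float64(12.3), np.float64(0.0), np.float64(0.0)] dr 0.0003
[np.float64(12.3), np.float64(0.0), np.float64(0.0)] dr 0.0003
[np.float64(12.3), np.float64(-0.0), np.float64(0.0)] dr 0.0003
[np.float64(12.3), np.float64(-0.0), np.float64(0.0)] dr 0.0003
[np.float64(12.3), np.float64(-0.0), np.float64(0.0)] dr 0.0003
[np.float64(12.3), np.float64(-0.0), np.float64(0.0)] dr 0.0003
[np.float64(12.3), np.float64(-0.0), np.float64(0.0)] dr 0.0003
[np.float64(12.3), np.float64(-0.0), np.float64(0.0)] dr 0.0003
[np.float64(12.3), np.float64(-0.0), np.float64(0.0)] dr 0.0003
```

Call:
{"method": "step_arm", "body": {"targets": [{"fingers": -0.55,"travel": [11,0.1,0],"dr": [0,0,0]},{"fingers": -0.55,"travel": [12,0.1,0],"dr": [0,0,0]},{"fingers": -0.55,"travel": [12.5,0.1,0],"dr": [0,0,0]},{"fingers": -0.55,"travel": [12.5,0.1,0],"dr": [0,0,0]},{"fingers": -0.55,"travel": [12.5,0.1,0],"dr": [0,0,0]},{"fingers": -0.55,"travel": [12.5,0.1,0],"dr": [0,0,0]},{"fingers": -0.55,"travel": [12.5,0.1,0],"dr": [0,0,0]},{"fingers": -0.55,"travel": [12.5,0.1,0],"dr": [0,0,0]},{"fingers": -0.55,"travel": [12.5,0.1,0],"dr": [0,0,0]},{"fingers": -0.55,"travel": [12.5,0.1,0],"dr": [0,0,0]}]}}

```text
time: 8.83
position: [0.5567, -0.026, 0.0151]
eef_rot: [-2.391, -2.038, -0.0]
contact_force: [-0.9, -0.6, -0.1]
finger_gap: 0.0198
gripper_force: 0.4
```

Call:
{"method": "step_arm", "body": {"targets": [{"fingers": -0.55,"travel": [12.5,0,0],"dr": [0,0,0]},{"fingers": -0.55,"travel": [12.5,0,0],"dr": [0,0,0]},{"fingers": -0.55,"travel": [12.5,0,0],"dr": [0,0,0]},{"fingers": -0.55,"travel": [12.5,0,0],"dr": [0,0,0]},{"fingers": -0.55,"travel": [12.5,0,0],"dr": [0,0,0]},{"fingers": -0.55,"travel": [12.5,0,0],"dr": [0,0,0]},{"fingers": -0.55,"travel": [12.5,0,0],"dr": [0,0,0]},{"fingers": -0.55,"travel": [12.5,0,0],"dr": [0,0,0]},{"fingers": -0.55,"travel": [12.5,0,0],"dr": [0,0,0]},{"fingers": -0.55,"travel": [12.5,0,0],"dr": [0,0,0]}]}}

```text
time: 9.67
position: [0.5765, 0.0974, 0.0151]
eef_rot: [-2.391, -2.038, 0.0]
contact_force: [-0.3, -0.4, 0.2]
finger_gap: 0.0199
gripper_force: 0.3
```

```bash
python3 - <<'E'
from h import *
st=arm.read_state(); print(st["position"])
u,a,q,L,e=push((.5336,-.1594),.012,.045,.034); print(e-u*.0215)
plan([([*(e-u*.0215),.015],a,1)])
s=arm.snapshot("scene"); cv2.imwrite("pics/s5.png",cv2.resize(s["frame"][120:320,160:420],None,fx=3,fy=3,interpolation=cv2.INTER_CUBIC))
E
```

```text
[0.57646674 0.09742644 0.01509039]
[0.59681526 0.21996172]
[np.float64(124.2), np.float64(0.7), np.float64(0.1)] dr 0.0062
```

View pics/s5.png

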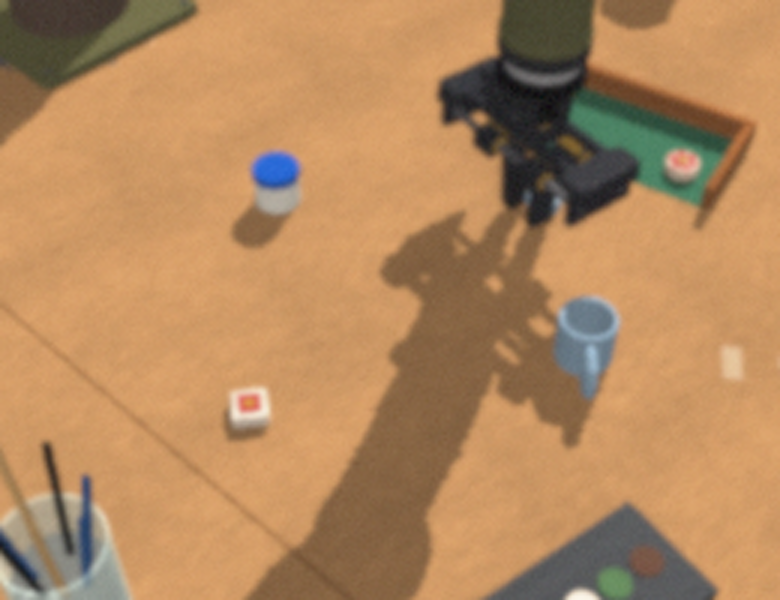

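The medallion is carried in the finger notch at (545,198), and everything else is in place.

Call:
{"method": "step_arm", "body": {"targets": [{"fingers": -0.55,"travel": [13,0,0],"dr": [0,0,0]},{"fingers": -0.55,"travel": [13,0,0],"dr": [0,0,0]},{"fingers": -0.55,"travel": [13,0,0],"dr": [0,0,0]},{"fingers": -0.55,"travel": [13,0,0],"dr": [0,0,0]},{"fingers": -0.55,"travel": [13,0,0],"dr": [0,0,0]},{"fingers": -0.55,"travel": [13,0,0],"dr": [0,0,0]},{"fingers": -0.55,"travel": [13,0,0],"dr": [0,0,0]},{"fingers": -0.55,"travel": [13,0,0],"dr": [0,0,0]},{"fingers": -0.55,"travel": [11,0,0],"dr": [0,0,0]},{"fingers": -0.55,"travel": [9,0,0],"dr": [0,0,0]}]}}

```text
time: 10.55
position: [0.5961, 0.2204, 0.0151]
eef_rot: [-2.39, -2.039, -0.001]
contact_force: [-0.4, 0.2, -0.2]
finger_gap: 0.0198
gripper_force: 0.1
```

Call:
{"method": "step_arm", "body": {"targets": [{"fingers": -0.55,"travel": [0,0,0],"dr": [0,0,0]},{"fingers": -0.55,"travel": [-10,0,0],"dr": [0,0,0]},{"fingers": -0.55,"travel": [-20,0,0],"dr": [0,0,0]},{"fingers": -0.55,"travel": [-20,0,-10],"dr": [0,0,0]},{"fingers": -0.55,"travel": [-20,0,-25],"dr": [0,0,0]},{"fingers": -0.55,"travel": [-25,0,-25],"dr": [0,0,0]},{"fingers": -0.55,"travel": [-30,0,-25],"dr": [0,0,0]},{"fingers": -0.55,"travel": [-35,0,0],"dr": [0,0,0]},{"fingers": -0.55,"travel": [-35,0,0],"dr": [0,0,0]},{"fingers": -0.55,"travel": [-35,0,0],"dr": [0,0,0]}]}}

```text
time: 11.38
position: [0.5585, -0.0122, 0.1009]
eef_rot: [2.392, 2.035, -0.001]
contact_force: [1.0, -0.7, 0.4]
finger_gap: 0.0198
gripper_force: 0.0
```

```bash
python3 - <<'E'
from h import *
u,a,q,L,e=push((.569,-.2311),-.036,.045,.055)
print(a,q,L,arm.read_state()["position"])
plan([([*q,.1],a,10)])
E
```

```text
91.88153754440516 [ 0.57080582 -0.28607035] 0.4604983787747466 [ 0.55848565 -0.01223143  0.10089876]
[np.float64(-26.8), np.float64(5.6), np.float64(0.1)] dr -0.0194
[np.float64(-26.9), np.float64(5.1), np.float64(0.1)] dr -0.0194
[np.float64(-27.0), np.float64(4.6), np.float64(0.1)] dr -0.0194
[np.float64(-27.1), np.float64(4.0), np.float64(0.1)] dr -0.0194
[np.float64(-27.2), np.float64(3.5), np.float64(0.1)] dr -0.0194
[np.float64(-27.2), np.float64(3.0), np.float64(0.1)] dr -0.0194
[np.float64(-27.3), np.float64(2.5), np.float64(0.1)] dr -0.0194
[np.float64(-27.3), np.float64(1.9), np.float64(0.1)] dr -0.0194
[np.float64(-27.4), np.float64(1.4), np.float64(0.1)] dr -0.0194
[np.float64(-27.4), np.float64(0.9), np.float64(0.1)] dr -0.0194
```

Call:
{"method": "step_arm", "body": {"targets": [{"fingers": -0.55,"travel": [-26.8,5.6,0],"dr": [0,0,-0.0194]},{"fingers": -0.55,"travel": [-26.9,5.1,0],"dr": [0,0,-0.0194]},{"fingers": -0.55,"travel": [-27,4.6,0],"dr": [0,0,-0.0194]},{"fingers": -0.55,"travel": [-27.1,4,0],"dr": [0,0,-0.0194]},{"fingers": -0.55,"travel": [-27.2,3.5,0],"dr": [0,0,-0.0194]},{"fingers": -0.55,"travel": [-27.2,3,0],"dr": [0,0,-0.0194]},{"fingers": -0.55,"travel": [-27.3,2.5,0],"dr": [0,0,-0.0194]},{"fingers": -0.55,"travel": [-27.3,2,0],"dr": [0,0,-0.0194]},{"fingers": -0.55,"travel": [-25,1.5,0],"dr": [0,0,-0.0194]},{"fingers": -0.55,"travel": [-16,1,0],"dr": [0,0,-0.0194]}]}}

```text
time: 12.22
position: [0.5699, -0.2744, 0.1]
eef_rot: [2.187, 2.254, -0.006]
contact_force: [-0.2, -0.6, -0.1]
finger_gap: 0.0198
gripper_force: 0.0
```

```bash
python3 - <<'E'
from h import *
u,a,q,L,e=push((.569,-.2311),-.036,.045,.055)
print(arm.read_state()["position"])
s=arm.snapshot("scene"); cv2.imwrite("pics/s6.png",cv2.resize(s["frame"][120:320,160:420],None,fx=3,fy=3,interpolation=cv2.INTER_CUBIC))
plan([([*q,.015],a,4)])
E
```

```text
[ 0.5698741  -0.27440073  0.10004465]
[np.float64(-2.0), np.float64(0.2), np.float64(21.3)] dr -0.0013
[np.float64(-2.0), np.float64(0.2), np.float64(21.3)] dr -0.0013
[np.float64(-2.0), np.float64(0.2), np.float64(21.3)] dr -0.0013
[np.float64(-2.0), np.float64(0.2), np.float64(21.3)] dr -0.0013
```

View pics/s6.png

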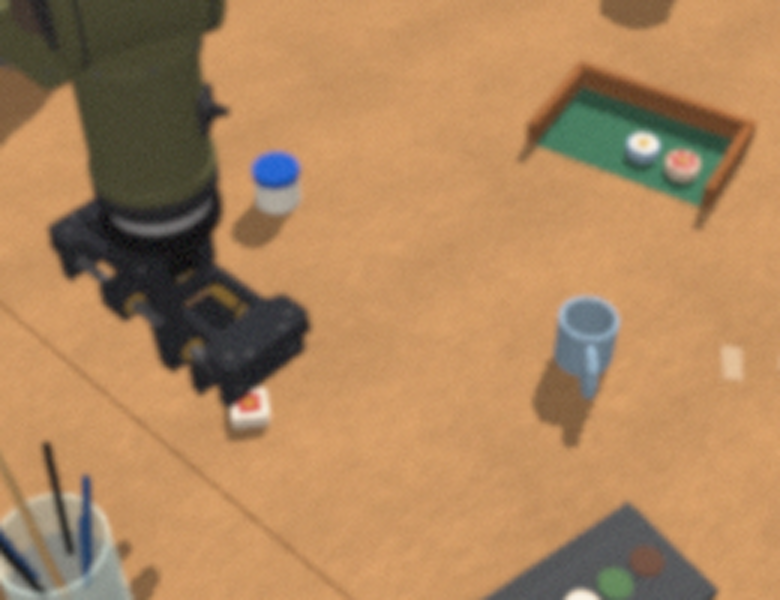

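The rosette (683,165) and medallion (643,147) both sit in the bay, and the tile at (249,410) is ready to push.

Call:
{"method": "step_arm", "body": {"targets": [{"fingers": -0.55,"travel": [-2,0.2,21.3],"dr": [0,0,-0.001]},{"fingers": -0.55,"travel": [-2,0.2,21.3],"dr": [0,0,-0.001]},{"fingers": -0.55,"travel": [-2,0.2,21.3],"dr": [0,0,-0.001]},{"fingers": -0.55,"travel": [-2,0.2,21.3],"dr": [0,0,-0.001]},{"fingers": -0.55,"travel": [0,0,0],"dr": [0,0,0]},{"fingers": -0.55,"travel": [10,0,0],"dr": [0,0,0]},{"fingers": -0.55,"travel": [10,0,0],"dr": [0,0,0]},{"fingers": -0.55,"travel": [7,0,0],"dr": [0,0,0]},{"fingers": -0.55,"travel": [7,0,0],"dr": [0,0,0]},{"fingers": -0.55,"travel": [8,0,0],"dr": [0,0,0]}]}}

```text
time: 13.1
position: [0.5721, -0.2333, 0.0153]
eef_rot: [2.177, 2.265, 0.0]
contact_force: [-0.6, -0.3, -0.5]
finger_gap: 0.02
gripper_force: 0.1
```

Call:
{"method": "step_arm", "body": {"targets": [{"fingers": -0.55,"travel": [10,0,0],"dr": [0,0,0]},{"fingers": -0.55,"travel": [11,0,0],"dr": [0,0,0]},{"fingers": -0.55,"travel": [11,0,0],"dr": [0,0,0]},{"fingers": -0.55,"travel": [12,0,0],"dr": [0,0,0]},{"fingers": -0.55,"travel": [12,0,0],"dr": [0,0,0]},{"fingers": -0.55,"travel": [12,0,0],"dr": [0,0,0]},{"fingers": -0.55,"travel": [12,0,0],"dr": [0,0,0]},{"fingers": -0.55,"travel": [12,0,0],"dr": [0,0,0]},{"fingers": -0.55,"travel": [12,0,0],"dr": [0,0,0]},{"fingers": -0.55,"travel": [12,0,0],"dr": [0,0,0]}]}}

```text
time: 13.93
position: [0.5675, -0.1172, 0.0149]
eef_rot: [-2.178, -2.264, -0.0]
contact_force: [0.9, -0.6, 0.8]
finger_gap: 0.0195
gripper_force: 0.3
```

```bash
python3 - <<'E'
from h import *
u,a,q,L,e=push((.569,-.2311),-.036,.045,.055)
print(arm.read_state()["position"])
s=arm.snapshot("scene"); cv2.imwrite("pics/s7.png",cv2.resize(s["frame"][120:320,160:420],None,fx=3,fy=3,interpolation=cv2.INTER_CUBIC))
plan([([*(e-u*.019),.015],a,1)])
E
```

```text
[ 0.56753681 -0.11721061  0.01488778]
[np.float64(323.7), np.float64(0.8), np.float64(-0.2)] dr 0.01
```

View pics/s7.png

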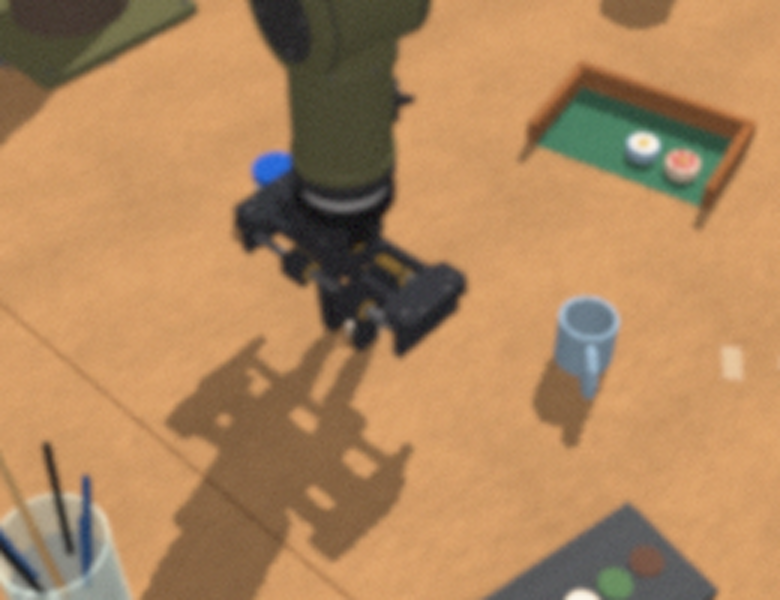

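The tile's white corner sits in the finger notch at (348,328). I continue into the bay.

Call:
{"method": "step_arm", "body": {"targets": [{"fingers": -0.55,"travel": [12,0,0],"dr": [0,0,0]},{"fingers": -0.55,"travel": [12,0,0],"dr": [0,0,0]},{"fingers": -0.55,"travel": [12,0,0],"dr": [0,0,0]},{"fingers": -0.55,"travel": [12,0,0],"dr": [0,0,0]},{"fingers": -0.55,"travel": [12,0,0],"dr": [0,0,0]},{"fingers": -0.55,"travel": [12,0,0],"dr": [0,0,0]},{"fingers": -0.55,"travel": [12,0,0],"dr": [0,0,0]},{"fingers": -0.55,"travel": [12,0,0],"dr": [0,0,0]},{"fingers": -0.55,"travel": [12,0,0],"dr": [0,0,0]},{"fingers": -0.55,"travel": [12,0,0],"dr": [0,0,0]}]}}

```text
time: 14.82
position: [0.5629, 0.0027, 0.0149]
eef_rot: [-2.178, -2.264, -0.0]
contact_force: [-1.2, -0.7, 0.1]
finger_gap: 0.0201
gripper_force: 0.1
```

Call:
{"method": "step_arm", "body": {"targets": [{"fingers": -0.55,"travel": [12,0,0],"dr": [0,0,0]},{"fingers": -0.55,"travel": [12,0,0],"dr": [0,0,0]},{"fingers": -0.55,"travel": [12,0,0],"dr": [0,0,0]},{"fingers": -0.55,"travel": [12,0,0],"dr": [0,0,0]},{"fingers": -0.55,"travel": [12,0,0],"dr": [0,0,0]},{"fingers": -0.55,"travel": [12,0,0],"dr": [0,0,0]},{"fingers": -0.55,"travel": [12,0,0],"dr": [0,0,0]},{"fingers": -0.55,"travel": [12,0,0],"dr": [0,0,0]},{"fingers": -0.55,"travel": [12,0,0],"dr": [0,0,0]},{"fingers": -0.55,"travel": [12,0,0],"dr": [0,0,0]}]}}

```text
time: 15.65
position: [0.5582, 0.1226, 0.0149]
eef_rot: [-2.178, -2.264, -0.0]
contact_force: [0.3, 0.2, -0.0]
finger_gap: 0.0199
gripper_force: 0.1
```

```bash
python3 - <<'E'
from h import *
u,a,q,L,e=push((.569,-.2311),-.036,.045,.055)
print(arm.read_state()["position"])
plan([([*(e-u*.019),.015],a,1)])
s=arm.snapshot("scene");f=s["frame"].astype(int)
M=(f.min(2)>150)
ys,xs=np.nonzero(M[140:215,320:420]); 
n,l,stt,c=cv2.connectedComponentsWithStats(M[140:215,320:420].astype(np.uint8))
for i in range(1,n):
    if stt[i,4]>8:
        w=px2w(s,c[i]+[320,140],.012)[0][:2]-MO; print(stt[i,4],(c[i]+[320,140]).round(),w@AX,w@AY)
E
```

```text
[0.55819727 0.12258045 0.01492691]
[np.float64(87.7), np.float64(-0.3), np.float64(-0.1)] dr 0.0062
32 [376. 168.] 0.018902954134610284 0.04605523997602427
17 [336. 178.] -0.06351928285190954 -0.05012808323019946
12 [390. 176.] 0.06290353219835922 0.034228894696916305
```

Call:
{"method": "step_arm", "body": {"targets": [{"fingers": -0.55,"travel": [10,0,0],"dr": [0,0,0]},{"fingers": -0.55,"travel": [10,0,0],"dr": [0,0,0]},{"fingers": -0.55,"travel": [10,0,0],"dr": [0,0,0]},{"fingers": -0.55,"travel": [10,0,0],"dr": [0,0,0]},{"fingers": -0.55,"travel": [10,0,0],"dr": [0,0,0]},{"fingers": -0.55,"travel": [10,0,0],"dr": [0,0,0]},{"fingers": -0.55,"travel": [10,0,0],"dr": [0,0,0]},{"fingers": -0.55,"travel": [9,0,0],"dr": [0,0,0]},{"fingers": -0.55,"travel": [8,0,0],"dr": [0,0,0]},{"fingers": -0.55,"travel": [0,0,0],"dr": [0,0,0]}]}}

```text
time: 16.53
position: [0.5546, 0.2113, 0.0149]
eef_rot: [-2.174, -2.267, -0.002]
contact_force: [-0.7, -0.2, -0.3]
finger_gap: 0.0197
gripper_force: 0.0
```

Call:
{"method": "step_arm", "body": {"targets": [{"fingers": -0.55,"travel": [-10,0,0],"dr": [0,0,0]},{"fingers": -0.55,"travel": [-20,0,0],"dr": [0,0,0]},{"fingers": -0.55,"travel": [-25,0,0],"dr": [0,0,0]},{"fingers": -0.55,"travel": [-25,0,-25],"dr": [0,0,0]},{"fingers": -0.55,"travel": [-25,0,-30],"dr": [0,0,0]},{"fingers": -0.55,"travel": [-25,0,-30],"dr": [0,0,0]},{"fingers": -0.55,"travel": [-35,0,-30],"dr": [0,0,0]},{"fingers": -0.55,"travel": [-35,0,0],"dr": [0,0,0]},{"fingers": -0.55,"travel": [-35,0,0],"dr": [0,0,0]},{"fingers": -0.55,"travel": [-25,0,0],"dr": [0,0,0]}]}}

```text
time: 17.37
position: [0.5641, -0.0544, 0.1279]
eef_rot: [2.182, 2.256, -0.003]
contact_force: [0.3, 0.2, -0.5]
finger_gap: 0.0197
gripper_force: 0.0
```

```bash
python3 - <<'E'
from h import *
print(arm.read_state()["position"])
s=arm.snapshot("scene")
# bay region: rectified metric map at z=.012, 1mm/px, find non-green, non-wall blobs
M,o,K,d=cam(s)
gx,gy=np.meshgrid(np.arange(-80,81)/1e3,np.arange(-60,50)/1e3)
P=np.stack([MO[0]+gx*AX[0]+gy*AY[0],MO[1]+gx*AX[1]+gy*AY[1],np.full(gx.shape,.012)],-1).reshape(-1,3)
c=(P-o)@M*[1,-1,-1]
q=cv2.projectPoints(c,np.zeros(3),np.zeros(3),K,d)[0].reshape(*gx.shape,2).astype(np.float32)
im=cv2.remap(s["frame"],q,None,cv2.INTER_LINEAR)
b=im.astype(int)
m=((b[...,2]>b[...,1]+10)|(b[...,0]>150)|(b[...,1]>160)).astype(np.uint8); m[gy<.0]=(b.min(2)>130)[gy<.0]
n,l,t,ce=cv2.connectedComponentsWithStats(m)
for i in range(1,n):
    if t[i,4]>60: print(t[i],(ce[i]-[80,60]).round(1))
E
```

```text
[ 0.56410803 -0.05444982  0.1279331 ]
[ 0 60  2 50 78] [-79.6  28.4]
[118  75  32  35 910] [54.8 34.3]
[ 25  82  40  28 813] [-34.5  37.9]
[ 75  87  34  23 618] [12.3 39.8]
```

```bash
python3 -c "
from cell import arm
print(arm.sign_off())"
```

```text
the job is handed in; nothing more can be done
None
```

I swept the rosette, medallion and tile into the bay, moved the arm clear and handed the job in at about 17 s; the last image measurement put their centres 34–40 mm inside the mouth (13 mm needed), nothing was lifted, I saw no bystander moved, and the hand-in gave no verdict.

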